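# Shake out the returned kit tins: empties crate or back to stores

### The arm

A 7-joint arm with a two-finger parallel gripper is mounted at the origin on the work surface. World frame = base frame: x ahead of the robot, y to its left, z up, the work surface at z = 0. Lengths are in m, angles in rad, forces in N, time in s.
With the tool pointing down it reaches from about 0.4 to 0.875 m from the base axis. Payload 4.4 kg.
Tool frame: the origin (TCP) lies at the very end of the fingers, on their centre line; the grasp point (between the pads) lies behind it (env.grip_point_offset is the y of the grasp point in the tool frame, in m); y points along the fingers, z is the direction in which the jaws open and shut, and the axes are right-handed (so a half turn about y gives the same grasp; the last joint's range is limited). The gripper opens to 85 mm and grips with 20 to 120 N. Pads are 22 mm wide; open, the fingers measure 114 mm over their backs; the gripper's body (76 mm by 85 mm) begins 54 mm behind the grasp point. The pads swing forward as they close: fully open they stand 13 mm farther back than shut.
Start: joints at [1.054, 0.628, 0.038, 1.517, -0.027, 0.996, -0.02], TCP at [0.283, -0.585, 0.231] pointing down, gripper open.
Joint ranges: [-3.06, 3.06], [-0.37, 2.12], [-1.25, 1.32], [0.18, 2.47], [-1.1, 4.24], [0.23, 1.98], [-2.94, 2.94]. Speed limits (rad/s): [2.57, 2.57, 3.14, 3.14, 3.14, 3.14, 3.14].

### API

Orientations are given as a unit quaternion [w, x, y, z].
In Python, from rig import env gives the robot as it stands.
- The arm moves only by the tool drive_tool, never from a script. Its argument "motion" is a list of rows, each a list of 3 entries, a list of its own where there are three numbers: the shift along the tool's x, y, z in m, then the turn, a rotation vector about the tool's x, y, z in degrees, then the finger opening in m, from 0 to 0.0854. A call has exactly 10 rows; each row shifts and turns the commanded pose from where the row before left it, along the tool's axes as they then stand; what a row does not reach is not made up. A row lasts 1/8 s, in which the tool goes at most 62.5 mm and 10.7 degrees, less where a joint would pass 70% of its speed; a pose out of reach is approached as far as the arm can. A call with a gripper value outside its range is refused whole. The fingers move at their own pace and stop on an object; "force" is the grip in N (left out, the last holds). Time passes only in rows, so rows that do not move let the fingers close, or fill a call up. It gives the time, the measured TCP pose, the force and the opening at its end, in the units of the state.
- env.state(): the state, without advancing time (a new reading comes with each control period).
- env.camera(name): name is "scene" or "top" or "wrist"; returns a dict with "image" (400x640x3 uint8, red, green, blue), "intrinsics" (3x3 intrinsics, pixels), "k1" (the pictures are not rectified: a ray, as slopes to the right and down, at radius r is drawn at 1 + k1 r^2 times it, then the intrinsics apply), "R" (3x3) and "t" (3): a world point X has camera coordinates R X + t. Camera axes: x right, y down, z forward; pixel columns grow to the right and rows downward; lengths in m; the calibration is good to about 2 mm. A picture is of the moment at which its call begins. There is no depth.
- env.close_job(): hands the job in, once; it reports no verdict.
The state is a dict: "time_s": time; "joint_positions": joint angles; "joint_velocities": joint speeds; "tau": joint torques, N m; "position": TCP position; "tcp_rot": TCP orientation; "force": force on the tool from outside, world axes, zero at the start; "moment": the same for the moment, N m; "grip_width": opening from 0.0 (shut) to 1.0 (fully open).
Only numpy, scipy, OpenCV 4.12 (cv2) and the standard library are available. Lean on these libraries where they do the work, as an engineer would, in place of code of your own. Each camera call takes 0.05 s, during which the arm holds its last target. There are 200 camera calls.

### The job

Three lidded kit tins have come back to the soldering bench as empties, but one or two of them still have a transformer loose inside. Take one tin at a time: pick it up, shake it in the air, tipping one end well down (some 25 degrees) so that anything loose slides and knocks, feel for that or for extra weight, and put the tin away before you take the next: in the green empties crate if it is really empty or in the blue stores tray if it still holds something. Set the tins down flat on the floor of the crate or tray, lid up, without dropping them, and leave everything else on the bench where it is.

Things in the scene. Friction and masses are not known exactly. Their poses are not given: they have to be found in the camera images.
- tin_a_c (a point): one of three identical closed metal parts tins with a grey panel on the lid, 100 x 60 x 40 mm (along its x, y, z), lying flat on the bench, lid up; the lid stays snapped on and hides the inside. The point is the middle of the tin, 20 mm above its underside. Which tins still hold something differs every time, whatever their names.
- tin_b_c (a point): another of the three tins, exactly like tin_a; the point is its middle, 20 mm above its underside, x along its length.
- tin_c_c (a point): another of the three tins, exactly like tin_a; the point is its middle, 20 mm above its underside, x along its length.
- tin_a: the same tin as tin_a_c, at the middle of its underside; axes as there. Every tin weighs 110 to 130 g empty; one or two of the three hold one loose potted transformer (a 36 x 30 x 24 mm block of 110 to 135 g), which slides up to 55 mm along the tin's length and knocks on the end walls when the tin is tilted about 0.25 rad or more or shaken.
- tin_b: the same tin as tin_b_c, at the middle of its underside; axes as there.
- tin_c: the same tin as tin_c_c, at the middle of its underside; axes as there.
- empties_floor (a point): green plastic crate for empty tins, fixed to the bench, outside 270 x 160 mm (along its x, y) and 55 mm tall, walls and floor 5 mm thick, so 260 x 150 mm inside: room for two tins one behind the other along its length. The point is the middle of its inner floor, 5 mm above the bench; z up. It may stand at the left or at the right.
- empties: the same green crate, at the middle of its underside.
- stores_floor (a point): shallow blue metal tray for parts that go back to stores, fixed to the bench, outside 270 x 160 mm (along its x, y) and 32 mm tall, walls and floor 5 mm thick, so 260 x 150 mm inside: room for two tins one behind the other along its length. The point is the middle of its inner floor, 5 mm above the bench; z up. It stands on the other side from the crate.
- stores: the same blue tray, at the middle of its underside.
- flux_c (a point): white flux tub with a green band, 54 mm across, 47 mm tall with a spatula up to 70 mm; bystander. The point is its middle, 23 mm up.
- reel_c (a point): small reel of solder, 50 mm across, 36 mm tall, standing on its flange; bystander. The point is its middle, 18 mm up.
- cutters_c (a point): side cutters with orange grips, 130 mm long, lying flat, 16 mm tall; bystander. The point is near their middle, 8 mm up.
- driver_grip (a point): screwdriver with a red handle, 160 mm long, lying flat; bystander. The point is in the middle of its handle.
Things that resemble listed ones, but are neither listed nor needed, are in the scene too. What is shaped like the tin_b but purple is not meant.

How it is judged:
On the way, in this order (a step that is already met when the one before it is completed fails the run):
1. a first tin, held clear of the bench, is tipped (tilted over 0.3 rad) (((angle between tin_a_c's own z axis and vertical between 0.3 and 1.3 rad and height (world z) of tin_a_c above 0.08 m and contact force between the fingers and tin_a above 1 N) or (angle between tin_b_c's own z axis and vertical between 0.3 and 1.3 rad and height (world z) of tin_b_c above 0.08 m and contact force between the fingers and tin_b above 1 N) or (angle between tin_c_c's own z axis and vertical between 0.3 and 1.3 rad and height (world z) of tin_c_c above 0.08 m and contact force between the fingers and tin_c above 1 N))), for 0.05 s.
2. with one tin put away in the crate or the tray, a second tin is tipped in the air in the same way (((angle between tin_a_c's own z axis and vertical between 0.3 and 1.3 rad and height (world z) of tin_a_c above 0.08 m and contact force between the fingers and tin_a above 1 N and (((x of tin_b_c in the frame of empties_floor between -0.095 and 0.095 m and y of tin_b_c in the frame of empties_floor between -0.06 and 0.06 m and z of tin_b_c in the frame of empties_floor between 0.012 and 0.028 m) or (x of tin_b_c in the frame of stores_floor between -0.095 and 0.095 m and y of tin_b_c in the frame of stores_floor between -0.06 and 0.06 m and z of tin_b_c in the frame of stores_floor between 0.012 and 0.028 m)) or ((x of tin_c_c in the frame of empties_floor between -0.095 and 0.095 m and y of tin_c_c in the frame of empties_floor between -0.06 and 0.06 m and z of tin_c_c in the frame of empties_floor between 0.012 and 0.028 m) or (x of tin_c_c in the frame of stores_floor between -0.095 and 0.095 m and y of tin_c_c in the frame of stores_floor between -0.06 and 0.06 m and z of tin_c_c in the frame of stores_floor between 0.012 and 0.028 m)))) or (angle between tin_b_c's own z axis and vertical between 0.3 and 1.3 rad and height (world z) of tin_b_c above 0.08 m and contact force between the fingers and tin_b above 1 N and (((x of tin_a_c in the frame of empties_floor between -0.095 and 0.095 m and y of tin_a_c in the frame of empties_floor between -0.06 and 0.06 m and z of tin_a_c in the frame of empties_floor between 0.012 and 0.028 m) or (x of tin_a_c in the frame of stores_floor between -0.095 and 0.095 m and y of tin_a_c in the frame of stores_floor between -0.06 and 0.06 m and z of tin_a_c in the frame of stores_floor between 0.012 and 0.028 m)) or ((x of tin_c_c in the frame of empties_floor between -0.095 and 0.095 m and y of tin_c_c in the frame of empties_floor between -0.06 and 0.06 m and z of tin_c_c in the frame of empties_floor between 0.012 and 0.028 m) or (x of tin_c_c in the frame of stores_floor between -0.095 and 0.095 m and y of tin_c_c in the frame of stores_floor between -0.06 and 0.06 m and z of tin_c_c in the frame of stores_floor between 0.012 and 0.028 m)))) or (angle between tin_c_c's own z axis and vertical between 0.3 and 1.3 rad and height (world z) of tin_c_c above 0.08 m and contact force between the fingers and tin_c above 1 N and (((x of tin_a_c in the frame of empties_floor between -0.095 and 0.095 m and y of tin_a_c in the frame of empties_floor between -0.06 and 0.06 m and z of tin_a_c in the frame of empties_floor between 0.012 and 0.028 m) or (x of tin_a_c in the frame of stores_floor between -0.095 and 0.095 m and y of tin_a_c in the frame of stores_floor between -0.06 and 0.06 m and z of tin_a_c in the frame of stores_floor between 0.012 and 0.028 m)) or ((x of tin_b_c in the frame of empties_floor between -0.095 and 0.095 m and y of tin_b_c in the frame of empties_floor between -0.06 and 0.06 m and z of tin_b_c in the frame of empties_floor between 0.012 and 0.028 m) or (x of tin_b_c in the frame of stores_floor between -0.095 and 0.095 m and y of tin_b_c in the frame of stores_floor between -0.06 and 0.06 m and z of tin_b_c in the frame of stores_floor between 0.012 and 0.028 m)))))), for 0.05 s.
3. with two tins put away, the third tin is tipped in the air in the same way (((angle between tin_a_c's own z axis and vertical between 0.3 and 1.3 rad and height (world z) of tin_a_c above 0.08 m and contact force between the fingers and tin_a above 1 N and ((x of tin_b_c in the frame of empties_floor between -0.095 and 0.095 m and y of tin_b_c in the frame of empties_floor between -0.06 and 0.06 m and z of tin_b_c in the frame of empties_floor between 0.012 and 0.028 m) or (x of tin_b_c in the frame of stores_floor between -0.095 and 0.095 m and y of tin_b_c in the frame of stores_floor between -0.06 and 0.06 m and z of tin_b_c in the frame of stores_floor between 0.012 and 0.028 m)) and ((x of tin_c_c in the frame of empties_floor between -0.095 and 0.095 m and y of tin_c_c in the frame of empties_floor between -0.06 and 0.06 m and z of tin_c_c in the frame of empties_floor between 0.012 and 0.028 m) or (x of tin_c_c in the frame of stores_floor between -0.095 and 0.095 m and y of tin_c_c in the frame of stores_floor between -0.06 and 0.06 m and z of tin_c_c in the frame of stores_floor between 0.012 and 0.028 m))) or (angle between tin_b_c's own z axis and vertical between 0.3 and 1.3 rad and height (world z) of tin_b_c above 0.08 m and contact force between the fingers and tin_b above 1 N and ((x of tin_a_c in the frame of empties_floor between -0.095 and 0.095 m and y of tin_a_c in the frame of empties_floor between -0.06 and 0.06 m and z of tin_a_c in the frame of empties_floor between 0.012 and 0.028 m) or (x of tin_a_c in the frame of stores_floor between -0.095 and 0.095 m and y of tin_a_c in the frame of stores_floor between -0.06 and 0.06 m and z of tin_a_c in the frame of stores_floor between 0.012 and 0.028 m)) and ((x of tin_c_c in the frame of empties_floor between -0.095 and 0.095 m and y of tin_c_c in the frame of empties_floor between -0.06 and 0.06 m and z of tin_c_c in the frame of empties_floor between 0.012 and 0.028 m) or (x of tin_c_c in the frame of stores_floor between -0.095 and 0.095 m and y of tin_c_c in the frame of stores_floor between -0.06 and 0.06 m and z of tin_c_c in the frame of stores_floor between 0.012 and 0.028 m))) or (angle between tin_c_c's own z axis and vertical between 0.3 and 1.3 rad and height (world z) of tin_c_c above 0.08 m and contact force between the fingers and tin_c above 1 N and ((x of tin_a_c in the frame of empties_floor between -0.095 and 0.095 m and y of tin_a_c in the frame of empties_floor between -0.06 and 0.06 m and z of tin_a_c in the frame of empties_floor between 0.012 and 0.028 m) or (x of tin_a_c in the frame of stores_floor between -0.095 and 0.095 m and y of tin_a_c in the frame of stores_floor between -0.06 and 0.06 m and z of tin_a_c in the frame of stores_floor between 0.012 and 0.028 m)) and ((x of tin_b_c in the frame of empties_floor between -0.095 and 0.095 m and y of tin_b_c in the frame of empties_floor between -0.06 and 0.06 m and z of tin_b_c in the frame of empties_floor between 0.012 and 0.028 m) or (x of tin_b_c in the frame of stores_floor between -0.095 and 0.095 m and y of tin_b_c in the frame of stores_floor between -0.06 and 0.06 m and z of tin_b_c in the frame of stores_floor between 0.012 and 0.028 m))))), for 0.05 s.
At the end, for the whole second after the job is handed in: Each empty tin lies in the green crate and each tin holding a transformer in the blue tray (told by its resting weight, under or over 1.75 N): middle within 95 mm lengthways and 60 mm across of the floor's middle, flat on the floor (8 mm, 0.12 rad), lid up, at rest, released (((x of tin_a_c in the frame of empties_floor between -0.095 and 0.095 m and y of tin_a_c in the frame of empties_floor between -0.06 and 0.06 m and z of tin_a_c in the frame of empties_floor between 0.012 and 0.028 m and contact force between tin_a and empties between 0.5 and 1.75 N) or (x of tin_a_c in the frame of stores_floor between -0.095 and 0.095 m and y of tin_a_c in the frame of stores_floor between -0.06 and 0.06 m and z of tin_a_c in the frame of stores_floor between 0.012 and 0.028 m and contact force between tin_a and stores between 1.75 and 4 N)) and angle between each of tin_a_c, tin_b_c, tin_c_c's own z axis and vertical below 0.12 rad and linear speed of each of tin_a, tin_b, tin_c below 0.02 m/s and ((x of tin_b_c in the frame of empties_floor between -0.095 and 0.095 m and y of tin_b_c in the frame of empties_floor between -0.06 and 0.06 m and z of tin_b_c in the frame of empties_floor between 0.012 and 0.028 m and contact force between tin_b and empties between 0.5 and 1.75 N) or (x of tin_b_c in the frame of stores_floor between -0.095 and 0.095 m and y of tin_b_c in the frame of stores_floor between -0.06 and 0.06 m and z of tin_b_c in the frame of stores_floor between 0.012 and 0.028 m and contact force between tin_b and stores between 1.75 and 4 N)) and ((x of tin_c_c in the frame of empties_floor between -0.095 and 0.095 m and y of tin_c_c in the frame of empties_floor between -0.06 and 0.06 m and z of tin_c_c in the frame of empties_floor between 0.012 and 0.028 m and contact force between tin_c and empties between 0.5 and 1.75 N) or (x of tin_c_c in the frame of stores_floor between -0.095 and 0.095 m and y of tin_c_c in the frame of stores_floor between -0.06 and 0.06 m and z of tin_c_c in the frame of stores_floor between 0.012 and 0.028 m and contact force between tin_c and stores between 1.75 and 4 N))); the robot touches nothing.
It fails at once if another thing on the bench (flux tub, solder reel, cutters, screwdriver) is shifted by more than 25 mm (distance of any of flux_c, reel_c, cutters_c, driver_grip from where it was at the start of the episode above 0.025 m).
It fails at once if a tin is dropped or thrown (falls free at more than 0.6 m/s, as from about 20 mm) ((linear speed of tin_a above 0.6 m/s and contact force between tin_a and anything else below 0.05 N) or (linear speed of tin_b above 0.6 m/s and contact force between tin_b and anything else below 0.05 N) or (linear speed of tin_c above 0.6 m/s and contact force between tin_c and anything else below 0.05 N)).
It also fails if it takes over 72 s, if anything falls off the work surface, if the arm or the gripper's body presses on something with over 40 N, if the wrist force passes 120 N, or if a joint passes its speed limit or range.

## Working session

There is one attempt and no reset: what is moved stays moved. The work goes in short steps, Python scripts to look and compute and a tool call to move; the robot and the scene stay as the last step left them, time stands still between calls to the robot, and variables do not carry over. Pictures are saved under pics/ and viewed, about 8 in all and at most 12, crops included, and the job is handed in when it is done.

Besides the shell and the picture viewer there is one more tool, called after ">>>" as a command line: name --argument value ..., lists and objects as JSON in quotes. drive_tool: Moves the arm, as the interface text tells. Its arguments: {"type":"object","properties":{"motion":{"type":"array","items":{"type":"array"}},"force":{"type":"number"}},"required":["motion"]}

```bash
ls; mkdir -p pics; python3 - <<'E'
from rig import env
import cv2
s=env.state();print(s, env.grip_point_offset)
for n in ("top","scene"):
    c=env.camera(n);cv2.imwrite(f"pics/{n}0.png",c["image"][:,:,::-1])
    print(n,c["intrinsics"],c["k1"],c["R"],c["t"])
E
```

```text
pics
{'time_s': 0.0, 'joint_positions': array([ 1.05420032,  0.62933073,  0.03844799,  1.51836856, -0.02697403,
        0.99628195, -0.02000166]), 'joint_velocities': array([3.73977073e-05, 1.05750529e-03, 3.09701035e-04, 1.69127821e-03,
       8.84312063e-05, 6.68776412e-04, 2.32989149e-04]), 'tau': array([-2.24036798e-04, -5.63404834e+01,  1.22587703e+00, -1.93448085e+01,
        1.09715236e-02,  1.04401336e-02,  2.63345974e-06]), 'position': array([ 0.28294027, -0.58450121,  0.230399  ]), 'tcp_rot': array([ 0.15787221, -0.15820158,  0.68986024, -0.68857932]), 'force': array([0.7278673 , 0.53611831, 0.63178257]), 'moment': array([ 0.00207916, -0.03251851,  0.03376924]), 'grip_width': 1.0030380365016625} -0.0187
top [[490.31196817   0.         312.40080923]
 [  0.         490.31196817 198.32653148]
 [  0.           0.           1.        ]] -0.019533533160553583 [[ 3.96699115e-03 -9.99992011e-01  4.90196322e-04]
 [-9.82293569e-01 -3.98859834e-03 -1.87305724e-01]
 [ 1.87306183e-01  2.61523456e-04 -9.82301545e-01]] [-0.00294936  0.46542265  1.22135043]
scene [[450.89302273   0.         313.32035527]
 [  0.         450.89302273 202.51519339]
 [  0.           0.           1.        ]] -0.08051636254110842 [[ 0.1156635   0.99323051  0.01072847]
 [ 0.55364144 -0.05549747 -0.83090384]
 [-0.82468364  0.10204497 -0.55631261]] [-0.05202342 -0.2313214   1.47995966]
```

View pics/top0.png

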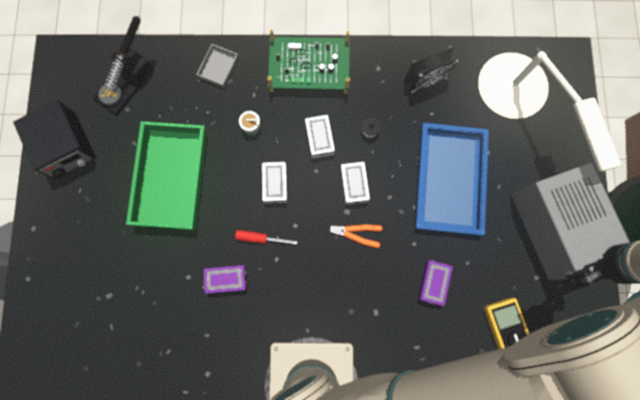

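View pics/scene0.png

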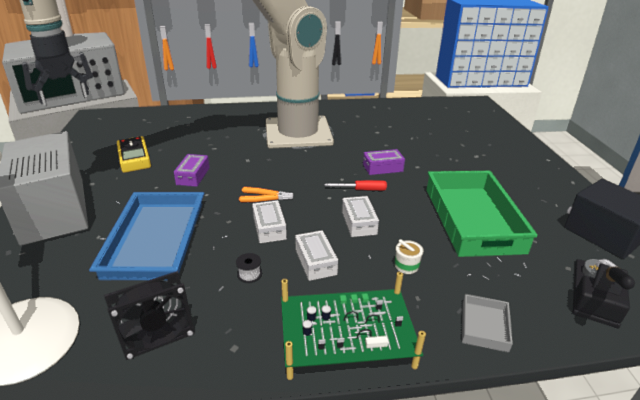

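```bash
cat > h.py <<'E'
import numpy as np, cv2
from scipy.optimize import minimize
from scipy.spatial.transform import Rotation as Ro
def proj(c,P):
    d=np.array([c["k1"],0,0,0,0.]); 
    return cv2.projectPoints(np.asarray(P,float).reshape(-1,3),cv2.Rodrigues(c["R"])[0],c["t"],c["intrinsics"],d)[0][:,0]
def back(c,uv,z):
    uv=np.asarray(uv,float).reshape(-1,1,2)
    n=cv2.undistortPoints(uv,c["intrinsics"],np.array([c["k1"],0,0,0,0.]))[:,0]
    d=np.c_[n,np.ones(len(n))]@c["R"]; o=-c["R"].T@c["t"]
    return o+d*((z-o[2])/d[:,2])[:,None]
def box(x,y,a,L,W,H,z0=0):
    P=np.array([[i*L/2,j*W/2,z] for i in(-1,1) for j in(-1,1) for z in(z0,z0+H)])
    R=Ro.from_euler('z',a).as_matrix()
    return P@R.T+[x,y,0]
def sil(c,B,k=4):
    h=cv2.convexHull(proj(c,B).astype(np.float32))[:,0]
    m=np.zeros((400*k,640*k),np.uint8); cv2.fillConvexPoly(m,np.round((h+.5)*k*16-8).astype(np.int32),1,shift=4); 
    return cv2.resize(m*255,(640,400),interpolation=cv2.INTER_AREA)/255.
def fit(c,mask,p0,dims,z0=0):
    f=lambda p:np.abs(sil(c,box(*p[:2],p[2]*10,*dims,z0))-mask).sum()
    p0=np.array([p0[0],p0[1],p0[2]/10]);best=None
    for _ in range(3):
        S=np.array([p0]+[p0+e for e in np.diag([.006,.006,.015])])
        r=minimize(f,p0,method='Nelder-Mead',options=dict(initial_simplex=S,xatol=1e-5,fatol=.05));p0=r.x
    return np.r_[r.x[:2],r.x[2]*10],r.fun/mask.sum()
def comp(m,uv):
    n,l=cv2.connectedComponents(m.astype(np.uint8)); return (l==l[uv[1],uv[0]]).astype(float)
E
python3 - <<'E'
from rig import env
from h import *
c=env.camera("top");im=c["image"];hsv=cv2.cvtColor(im,cv2.COLOR_RGB2HSV).astype(int)
H,S,V=hsv[...,0],hsv[...,1],hsv[...,2]
white=(V>75)&(S<70)
o=im[:,:,::-1].copy()
def hull(m):
    cs=cv2.findContours(m.astype(np.uint8),0,1)[0];h=np.zeros(m.shape,np.uint8)
    cv2.fillConvexPoly(h,cv2.convexHull(np.vstack(cs)),1);return h.astype(float)
J=[("t1",white,(319,128),(.1,.06,.04),0.1),("t2",white,(274,175),(.1,.06,.04),0),("t3",white,(355,175),(.1,.06,.04),0.1),
("green",(abs(H-60)<22)&(S>110),(170,180),(.27,.16,.055),0),("blue",(abs(H-108)<15)&(S>90),(455,180),(.27,.16,.032),0)]
for n,m,uv,d,a in J:
    mk=hull(comp(m,uv)); q=back(c,[np.mean(np.argwhere(mk>0)[:,::-1],0)],.02)[0]
    p,e=fit(c,mk,(q[0],q[1],a),d); print(n,mk.sum(),p.round(4),np.degrees(p[2]).round(1),round(e,3))
    for s in (box(*p,*d)[1::2],box(*p,*d)[0::2]):
        cv2.polylines(o,[proj(c,s[[0,1,3,2]]).round().astype(int)],True,(0,0,255))
for n,uv,z in(("flux",(249,122),.047),("reel",(371,128),.036),("cutters",(355,235),.01),("grip",(250,237),.015),("drtip",(297,243),.01),("cuttertip",(332,229),.01),("ct2",(380,245),.01)): print(n,back(c,[uv],z)[0].round(3))
cv2.imwrite("pics/fit.png",cv2.resize(o[90:300,110:500],None,fx=2,fy=2,interpolation=cv2.INTER_CUBIC))
E
```

```text
t1 1147.0 [ 0.6407 -0.0191  0.2804] 16.1 0.163
t2 1151.0 [ 0.5137  0.1008 -0.0462] -2.6 0.151
t3 1174.0 [ 0.5131 -0.113   0.198 ] 11.3 0.154
green 7458.0 [ 0.5271  0.3844 -0.0658] -3.8 0.064
blue 256000.0 [0.0503 0.3207 1.5778] 90.4 0.97
flux [0.67  0.168 0.047]
reel [ 0.659 -0.157  0.036]
cutters [ 0.375 -0.113  0.01 ]
grip [0.368 0.161 0.015]
drtip [0.353 0.039 0.01 ]
cuttertip [ 0.39  -0.053  0.01 ]
ct2 [ 0.349 -0.178  0.01 ]
```

View pics/fit.png

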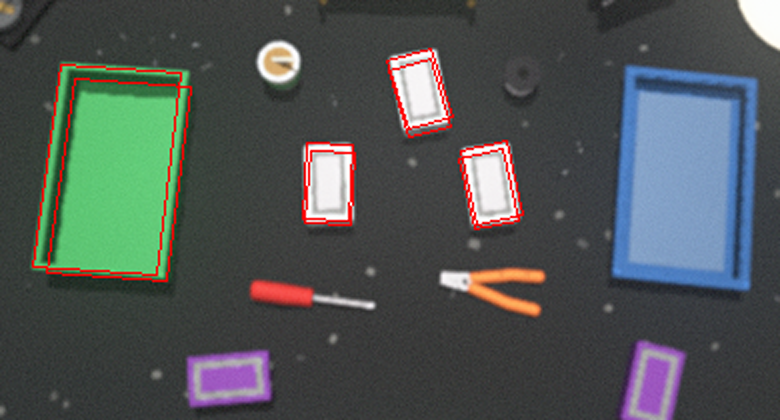

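```bash
cat >> h.py <<'E'
def hull(m):
    cs=cv2.findContours(m.astype(np.uint8),0,1)[0];h=np.zeros(m.shape,np.uint8)
    cv2.fillConvexPoly(h,cv2.convexHull(np.vstack(cs)),1);return h.astype(float)
def plan(s,goal,yaw,tilt=0):
    """tool-frame shift and world-vertical/tool turn to a goal; tool z to world yaw (mod 180)"""
    q=np.asarray(s["tcp_rot"]);R=Ro.from_quat(q[[1,2,3,0]]).as_matrix()
    best=None
    for k in(0,np.pi):
        z=np.array([np.cos(yaw+k),np.sin(yaw+k),0]);y=np.array([0,0,-1.]);G=np.c_[np.cross(y,z),y,z]
        w=Ro.from_matrix(R.T@G).as_rotvec(degrees=True)
        if best is None or np.linalg.norm(w)<np.linalg.norm(best[0]): best=(w,G)
    d=np.asarray(goal)-s["position"]
    print("time",s["time_s"],"pos",s["position"].round(4),"shift in tool now mm",(R.T@d*1e3).round(1),"turn deg",best[0].round(2),"shift after turn",(best[1].T@d*1e3).round(1))
    print("toolx",R[:,0].round(3),"toolz",R[:,2].round(3),"q7",s["joint_positions"][[0,4,5,6]].round(2),"w",s["grip_width"])
def weigh(env,n=8):
    F=[]
    for _ in range(n):
        env.camera("wrist");s=env.state();F.append(np.r_[s["force"],s["moment"],s["tau"][[1,3,5]]])
    F=np.array(F);print("F,M,tau:",F.mean(0).round(3),"sd",F.std(0).round(3))
E
python3 - <<'E'
from rig import env
from h import *
c=env.camera("top");im=c["image"];hsv=cv2.cvtColor(im,cv2.COLOR_RGB2HSV).astype(int)
H,S,V=hsv[...,0],hsv[...,1],hsv[...,2]
white=(V>115)&(S<70)
print(hsv[180,455])
t=(.1,.06,.04)
for n,m,uv,d,a in [("t1",white,(312,124),t,.2),("t2",white,(265,182),t,0),("t3",white,(345,182),t,.15),
("green",(abs(H-60)<22)&(S>130)&(V>50),(170,180),(.27,.16,.055),-.03),("blue",(abs(H-108)<15)&(S>90)&(V>60),(455,180),(.27,.16,.032),0)]:
    mk=hull(comp(m,uv)); q=back(c,[np.mean(np.argwhere(mk>0)[:,::-1],0)],.02)[0]
    p,e=fit(c,mk,(q[0],q[1],a),d); 
    r=cv2.minAreaRect(np.argwhere(mk>0)[:,::-1].astype(np.float32))
    print(n,mk.sum(),p.round(4),np.degrees(p[2]).round(1),round(e,3),r,"mean",q.round(3))
plan(env.state(),(.513,-.113,.18),np.pi/2+.15)
E
```

```text
[107  87 197]
t1 1013.0 [ 0.6446 -0.0186  0.2177] 12.5 0.095 ((319.3792419433594, 134.52264404296875), (39.86775207519531, 25.861825942993164), 79.3803482055664) mean [ 0.646 -0.019  0.02 ]
t2 1031.0 [0.5159 0.1013 0.0238] 1.4 0.07 ((273.5, 181.0), (40.0, 25.0), 90.0) mean [0.517 0.102 0.02 ]
t3 1054.0 [ 0.515  -0.1125  0.1385] 7.9 0.069 ((354.8799743652344, 181.6599884033203), (41.153621673583984, 26.16295051574707), 81.8698959350586) mean [ 0.515 -0.113  0.02 ]
green 7148.0 [ 0.5271  0.383  -0.0655] -3.8 0.035 ((166.83847045898438, 175.7923126220703), (69.33541107177734, 107.0419692993164), 7.125016689300537) mean [0.528 0.387 0.02 ]
blue 256000.0 [0.0503 0.3207 1.5778] 90.4 0.97 ((319.5, 199.5), (399.0, 639.0), 90.0) mean [ 0.467 -0.02   0.02 ]
time 0.2 pos [ 0.2831 -0.5847  0.2308] shift in tool now mm [-412.5   51.1 -324.4] turn deg [6.000e-02 1.723e+01 1.000e-02] shift after turn [-297.9   50.8 -432.1]
toolx [-0.9   -0.436  0.   ] toolz [ 0.436 -0.9   -0.001] q7 [ 1.05 -0.03  1.   -0.02] w 0.9985298414056474
```

>>> drive_tool --motion '[[[0,0,0],[0,8.3,0],0.085],[[-10,0,-15],[0,8.3,0],0.085],[[-0.031,0,-0.045],[0,0,0],0.085],[[-0.031,0,-0.045],[0,0,0],0.085],[[-0.031,0,-0.045],[0,0,0],0.085],[[-0.031,0,-0.045],[0,0,0],0.085],[[-0.031,0,-0.045],[0,0,0],0.085],[[-0.031,0,-0.045],[0,0,0],0.085],[[-0.031,0,-0.045],[0,0,0],0.085],[[-0.031,0,-0.045],[0,0,0],0.085]]' --force 60

```text
time_s: 1.45
position: [0.4883, -0.1283, 0.2314]
tcp_rot: [-0.057, 0.057, -0.705, 0.705]
force: [0.0, -0.6, 1.3]
grip_width: 0.996
```

Row 2 contained a unit slip (10 and 15 m instead of mm). The per-row limit clipped it and no harm was done. I'll re-measure from here.

```bash
python3 - <<'E'
from rig import env
from h import *
c=env.camera("top");im=c["image"];hsv=cv2.cvtColor(im,cv2.COLOR_RGB2HSV).astype(int)
H,S,V=hsv[...,0],hsv[...,1],hsv[...,2]
mk=hull(comp((abs(H-108)<15)&(S>75)&(V>60),(450,200)));q=back(c,[np.mean(np.argwhere(mk>0)[:,::-1],0)],.02)[0]
print("blue",mk.sum(),fit(c,mk,(q[0],q[1],0),(.27,.16,.032)),q)
plan(env.state(),(.515,-.1125,.14),np.pi/2+.139)
E
```

```text
blue 6755.0 (array([ 0.51884796, -0.38242425, -0.08737044]), np.float64(0.075457250257616)) [ 0.52252085 -0.38337185  0.02      ]
time 1.5 pos [ 0.4921 -0.1192  0.2313] shift in tool now mm [-23.4  91.4  -2.2] turn deg [ 0.3   1.87 -0.23] shift after turn [-23.6  91.3  -3.4]
toolx [-0.985 -0.171 -0.004] toolz [ 0.171 -0.985 -0.005] q7 [ 0.13 -0.05  0.8  -1.16] w 0.9955711987176444
```

>>> drive_tool --motion '[[[-0.006,0.02,-0.001],[0,0.9,0],0.085],[[-0.006,0.02,-0.001],[0,1.0,0],0.085],[[-0.006,0.02,-0.001],[0,0,0],0.085],[[-0.005,0.02,0],[0,0,0],0.085],[[0,0.011,0],[0,0,0],0.085],[[0,0,0],[0,0,0],0.085],[[0,0,0],[0,0,0],0.085],[[0,0,0],[0,0,0],0.085],[[0,0,0],[0,0,0],0.085],[[0,0,0],[0,0,0],0.085]]'

```text
time_s: 2.75
position: [0.5102, -0.1237, 0.1406]
tcp_rot: [-0.045, 0.045, -0.706, 0.706]
force: [0.2, 0.4, 0.8]
grip_width: 0.999
```

```bash
python3 - <<'E'
from rig import env
from h import *
weigh(env)
cv2.imwrite("pics/w1.png",env.camera("wrist")["image"][:,:,::-1])
plan(env.state(),(.515,-.1125,.004),np.pi/2+.139)
E
```

```text
F,M,tau: [-6.5000e-02  1.2500e-01  1.1400e-01  4.0000e-03 -8.0000e-03 -5.0000e-03
 -4.7562e+01 -1.3128e+01  1.0000e-03] sd [0.56  0.493 0.303 0.025 0.018 0.03  0.013 0.007 0.001]
time 3.2 pos [ 0.51   -0.1237  0.1403] shift in tool now mm [ -6.4 136.3 -10.5] turn deg [ 0.   -0.64  0.  ] shift after turn [ -6.5 136.3 -10.4]
toolx [-0.992 -0.128  0.   ] toolz [ 0.128 -0.992 -0.   ] q7 [ 0.13 -0.08  0.61 -1.18] w 0.9956280828928689
```

View pics/w1.png

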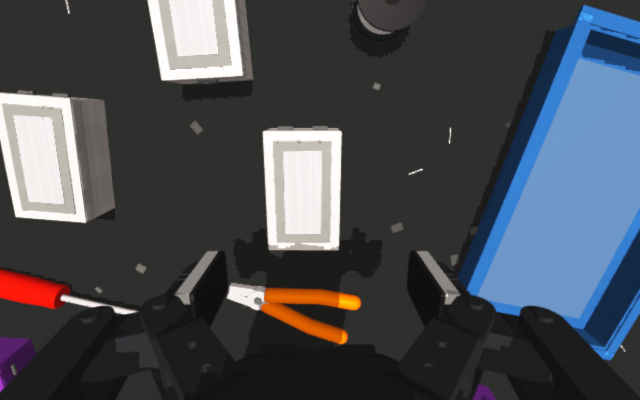

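The wrist view shows the plain grey-lidded white tin between the fingers at about (303,188). It sits square to the jaws and slightly left of centre, which agrees with the computed 10 mm shift.

>>> drive_tool --motion '[[[-0.0065,0.02,-0.0105],[0,-0.6,0],0.085],[[0,0.03,0],[0,0,0],0.085],[[0,0.035,0],[0,0,0],0.085],[[0,0.03,0],[0,0,0],0.085],[[0,0.015,0],[0,0,0],0.085],[[0,0.005,0],[0,0,0],0.085],[[0,0,0],[0,0,0],0.05],[[0,0,0],[0,0,0],0.05],[[0,0,0],[0,0,0],0.05],[[0,0,0],[0,0,0],0.05]]' --force 60

```text
time_s: 4.45
position: [0.5159, -0.1126, 0.0064]
tcp_rot: [-0.05, 0.048, -0.705, 0.706]
force: [0.2, -0.2, 6.1]
grip_width: 0.695
```

>>> drive_tool --motion '[[[0,0,0],[0,0,0],0.05],[[0,0,0],[0,0,0],0.05],[[0,-0.01,0],[0,0,0],0.05],[[0,-0.025,0],[0,0,0],0.05],[[0,-0.035,0],[0,0,0],0.05],[[0,-0.035,0],[0,0,0],0.05],[[0,-0.02,0],[0,0,0],0.05],[[0,-0.011,0],[0,0,0],0.05],[[0,0,0],[0,0,0],0.05],[[0,0,0],[0,0,0],0.05]]'

```text
time_s: 5.7
position: [0.5144, -0.1123, 0.1405]
tcp_rot: [0.048, -0.049, 0.706, -0.705]
force: [-0.1, -1.2, -2.5]
grip_width: 0.691
```

```bash
python3 - <<'E'
from rig import env
from h import *
weigh(env)
plan(env.state(),(.515,-.1125,.18),np.pi/2+.139)
E
```

```text
F,M,tau: [ 8.6000e-02  2.0700e-01 -2.4420e+00 -5.0000e-03 -2.0000e-02 -6.0000e-03
 -4.9036e+01 -1.3711e+01  1.5000e-02] sd [0.508 0.449 0.431 0.024 0.034 0.035 0.181 0.037 0.004]
time 6.1 pos [ 0.515  -0.1125  0.1411] shift in tool now mm [  0.  -38.9   0. ] turn deg [ 0.01 -0.04  0.02] shift after turn [  0.  -38.9   0. ]
toolx [-0.99  -0.138  0.   ] toolz [ 0.138 -0.99  -0.   ] q7 [ 0.11 -0.08  0.61 -1.19] w 0.6917140792679676
```

>>> drive_tool --motion '[[[0,-0.02,0],[0,0,0],0.05],[[0,-0.02,0],[0,0,3],0.05],[[0,0,0],[0,0,6],0.05],[[0,0,0],[0,0,7],0.05],[[0,0,0],[0,0,7],0.05],[[0,0,0],[0,0,3],0.05],[[0,0,0],[0,0,0],0.05],[[0,0,0],[0,0,0],0.05],[[0,0,0],[0,0,0],0.05],[[0,0,0],[0,0,0],0.05]]'

```text
time_s: 7.35
position: [0.5136, -0.1032, 0.1806]
tcp_rot: [0.174, 0.072, 0.713, -0.676]
force: [-0.5, -0.0, -2.6]
grip_width: 0.695
```

```bash
python3 - <<'E'
from rig import env
from h import *
weigh(env)
plan(env.state(),(.515,-.1125,.18),np.pi/2+.139)
E
```

```text
F,M,tau: [ 9.5000e-02 -1.1400e-01 -2.5450e+00 -1.3100e-01  4.9100e-01  1.8000e-02
 -3.9820e+01 -1.3108e+01 -7.1000e-01] sd [0.362 0.398 0.55  0.033 0.034 0.039 0.009 0.012 0.001]
time 7.75 pos [ 0.5133 -0.1033  0.1806] shift in tool now mm [-0.2  0.4  9.4] turn deg [  1.64   0.35 -20.21] shift after turn [-0.4  0.6  9.4]
toolx [-0.929 -0.131 -0.346] toolz [ 0.149 -0.988 -0.027] q7 [ 0.24 -0.74  0.24 -0.47] w 0.693219808583226
```

>>> drive_tool --motion '[[[0,0,0],[0,0,-5],0.05],[[0,0,0],[0,0,-8],0.05],[[0,0,0],[0,0,-8],0.05],[[0,0,0],[0,0,-8],0.05],[[0,0,0],[0,0,-8],0.05],[[0,0,0],[0,0,-8],0.05],[[0,0,0],[0,0,-7],0.05],[[0,0,0],[0,0,0],0.05],[[0,0,0],[0,0,0],0.05],[[0,0,0],[0,0,0],0.05]]'

```text
time_s: 9.0
position: [0.5128, -0.1038, 0.1816]
tcp_rot: [0.14, 0.246, -0.673, 0.683]
force: [0.1, -0.5, -2.3]
grip_width: 0.693
```

```bash
python3 - <<'E'
from rig import env
from h import *
weigh(env)
plan(env.state(),(.515,-.1125,.18),np.pi/2+.139)
E
```

```text
F,M,tau: [ 1.5700e-01 -3.6400e-01 -2.2270e+00  8.6000e-02 -7.9700e-01 -7.0000e-03
 -6.1219e+01 -1.4503e+01  2.5270e+00] sd [0.567 0.387 0.449 0.02  0.017 0.026 0.239 0.011 0.011]
time 9.4 pos [ 0.5133 -0.1033  0.1808] shift in tool now mm [-0.5  0.3  9.4] turn deg [ 1.33  1.04 31.75] shift after turn [-0.4  0.8  9.4]
toolx [-0.839 -0.141  0.526] toolz [ 0.149 -0.988 -0.027] q7 [-0.2  -0.21  1.43 -1.05] w 0.69174907432345
```

```bash
python3 - <<'E'
from rig import env
from h import *
plan(env.state(),(.581,-.387,.13),np.pi/2-.078)
E
```

```text
time 9.4 pos [ 0.5133 -0.1033  0.1808] shift in tool now mm [-43.5  23.6 291.9] turn deg [-2.12 13.15 31.78] shift after turn [-89.6  50.8 277.6]
toolx [-0.839 -0.141  0.526] toolz [ 0.149 -0.988 -0.027] q7 [-0.2  -0.21  1.43 -1.05] w 0.69174907432345
```

>>> drive_tool --motion '[[[0,0,0],[-0.5,3.3,8],0.05],[[0,0,0],[-0.5,3.3,8],0.05],[[0,0,0],[-0.5,3.3,8],0.05],[[0,0,0],[-0.5,3.3,8],0.05],[[-0.012,0,0.035],[0,0,0],0.05],[[-0.018,0,0.055],[0,0,0],0.05],[[-0.018,0,0.055],[0,0,0],0.05],[[-0.018,0,0.055],[0,0,0],0.05],[[-0.015,0,0.05],[0,0,0],0.05],[[-0.009,0,0.027],[0,0,0],0.05]]'

```text
time_s: 10.65
position: [0.5799, -0.3903, 0.1812]
tcp_rot: [0.028, -0.029, -0.705, 0.708]
force: [-0.4, 1.4, -2.1]
grip_width: 0.693
```

```bash
python3 - <<'E'
from rig import env
from h import *
c=env.camera("wrist")
o=c["image"][:,:,::-1].copy()
for L,W,z in((.26,.15,.032),(.27,.16,.032)):
    P=box(.519,-.382,-.078,L,W,0,z)[::2][[0,1,3,2]]
    cv2.polylines(o,[proj(c,P).round().astype(int)],True,(0,0,255))
cv2.imwrite("pics/w2.png",o)
plan(env.state(),(.581,-.387,.012),np.pi/2-.078)
E
```

```text
time 10.7 pos [ 0.5799 -0.394   0.1813] shift in tool now mm [  0.  169.2  -8.4] turn deg [-0.45 -0.31 -0.18] shift after turn [ -0.5 169.3  -7.1]
toolx [-0.997  0.083 -0.003] toolz [-0.083 -0.996  0.008] q7 [ 0.28 -0.43  1.02 -0.76] w 0.6938778801142428
```

View pics/w2.png

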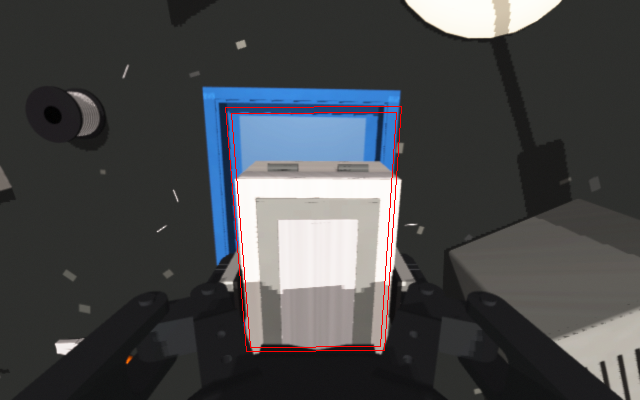

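The overlay does not match the tray rim: the real far edge runs (203,88)–(400,90), while the model's runs (226,107)–(401,107). I'll check this before lowering.

```bash
python3 - <<'E'
from rig import env
from h import *
w=env.camera("wrist");print("wrist cam",(-w["R"].T@w["t"]).round(3),w["intrinsics"][0,0],w["k1"],w["R"].round(3), env.state()["position"])
for z in(.032,.06): print("wrist corners",z,back(w,[(203,88),(400,90)],z).round(3).tolist())
c=env.camera("top")
print("top far rim",back(c,[(423,124.5),(489,129)],.032).round(4).tolist())
print("top near rim",back(c,[(417,231),(484,235)],.032).round(4).tolist())
print("green far",back(c,[(140.5,122),(204.5,124.5)],.055).round(4).tolist(),"near",back(c,[(127,224),(193,230)],.055).round(4).tolist())
o=c["image"][:,:,::-1].copy()
for P in(box(.519,-.382,-.078,.27,.16,0,.032),box(.527,.383,-.066,.27,.16,0,.055)):
    cv2.polylines(o,[proj(c,P[::2][[0,1,3,2]]).round().astype(int)],True,(0,0,255))
cv2.imwrite("pics/t2.png",np.hstack([cv2.resize(o[100:250,115:215],None,fx=4,fy=4),cv2.resize(o[100:250,405:505],None,fx=4,fy=4)]))
E
```

```text
wrist cam [ 0.652 -0.398  0.325] 309.76687693701234 -0.017775349309996788 [[-0.083 -0.997  0.008]
 [-0.956  0.082  0.281]
 [-0.281  0.016 -0.96 ]] [ 0.57955909 -0.39140247  0.18107048]
wrist corners 0.032 [[0.678, -0.3, 0.032], [0.662, -0.476, 0.032]]
wrist corners 0.06 [[0.676, -0.309, 0.06], [0.661, -0.468, 0.06]]
top far rim [[0.6709, -0.2974, 0.032], [0.6592, -0.4747, 0.032]]
top near rim [[0.3831, -0.2708, 0.032], [0.3733, -0.4434, 0.032]]
green far [[0.6669, 0.4541, 0.055], [0.6604, 0.2842, 0.055]] near [[0.3951, 0.4694, 0.055], [0.3805, 0.3006, 0.055]]
```

View pics/t2.png

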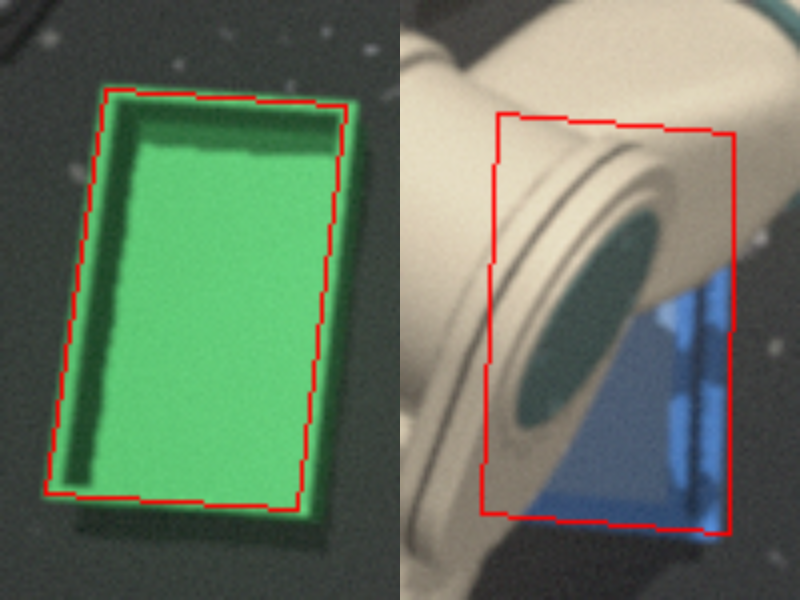

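Both cameras show the rim is wider than the 160 mm model, so it has a lip, and my silhouette fit was biased about 8 mm sideways. Using the rim corners instead, the blue tray's centre is about (0.523, -0.374) at -4.8° and the green crate's about (0.526, 0.380) at -3.5°.

>>> drive_tool --motion '[[[-0.0025,0,-0.0125],[-0.4,-0.2,-0.2],0.05],[[0,0.03,0],[0,0,0],0.05],[[0,0.04,0],[0,0,0],0.05],[[0,0.04,0],[0,0,0],0.05],[[0,0.025,0],[0,0,0],0.05],[[0,0.013,0],[0,0,0],0.05],[[0,0.008,0],[0,0,0],0.05],[[0,0.005,0],[0,0,0],0.05],[[0,0.004,0],[0,0,0],0.05],[[0,0,0],[0,0,0],0.05]]'

```text
time_s: 12.05
position: [0.5849, -0.3734, 0.0166]
tcp_rot: [-0.026, 0.027, 0.708, -0.705]
force: [0.2, 0.6, -2.2]
grip_width: 0.696
```

```bash
python3 - <<'E'
from rig import env
from h import *
plan(env.state(),(.583,-.379,.0105),np.pi/2-.083);print(env.state()["force"])
E
```

```text
time 12.05 pos [ 0.5849 -0.3734  0.0166] shift in tool now mm [1.5 6.1 5.7] turn deg [ 0.29  0.47 -0.02] shift after turn [1.5 6.1 5.7]
toolx [-0.997  0.075 -0.   ] toolz [-0.075 -0.997 -0.005] q7 [ 0.31 -0.53  0.74 -0.7 ] w 0.6957726789340593
[ 0.16763408  0.58070048 -2.15629864]
```

>>> drive_tool --motion '[[[0,0.003,0.003],[0,0,0],0.05],[[0,0.002,0.002],[0,0,0],0.05],[[0,0.001,0],[0,0,0],0.05],[[0,0,0],[0,0,0],0.05],[[0,0,0],[0,0,0],0.065],[[0,0,0],[0,0,0],0.075],[[0,0,0],[0,0,0],0.08],[[0,0,0],[0,0,0],0.08],[[0,-0.02,0],[0,0,0],0.08],[[0,-0.035,0],[0,0,0],0.08]]'

```text
time_s: 13.3
position: [0.5838, -0.3782, 0.0658]
tcp_rot: [-0.027, 0.026, 0.709, -0.704]
force: [0.4, 0.6, -1.1]
grip_width: 0.932
```

```bash
python3 - <<'E'
from rig import env
from h import *
plan(env.state(),(.646,-.019,.15),np.pi/2+.20)
plan(env.state(),(.516,.1015,.15),np.pi/2+.02)
E
```

```text
time 13.3 pos [ 0.5838 -0.3782  0.0658] shift in tool now mm [ -35.   -82.1 -363.4] turn deg [  0.35 -15.75   0.05] shift after turn [-132.3  -84.2 -339.7]
toolx [-0.997  0.075  0.002] toolz [-0.075 -0.997 -0.006] q7 [ 0.3  -0.5   0.83 -0.71] w 0.9320508130803778
time 13.3 pos [ 0.5838 -0.3782  0.0658] shift in tool now mm [ 103.7  -81.2 -473.8] turn deg [ 0.34 -5.43  0.09] shift after turn [  58.2  -84.2 -481. ]
toolx [-0.997  0.075  0.002] toolz [-0.075 -0.997 -0.006] q7 [ 0.3  -0.5   0.83 -0.71] w 0.9320508130803778
```

>>> drive_tool --motion '[[[0,-0.042,0],[0,0,0],0.08],[[0,-0.042,0],[0,-7.8,0],0.085],[[-0.006,0,-0.015],[0,-7.8,0],0.085],[[-0.018,0,-0.045],[0,0,0],0.085],[[-0.022,0,-0.055],[0,0,0],0.085],[[-0.022,0,-0.055],[0,0,0],0.085],[[-0.022,0,-0.055],[0,0,0],0.085],[[-0.022,0,-0.055],[0,0,0],0.085],[[-0.016,0,-0.045],[0,0,0],0.085],[[-0.004,0,-0.015],[0,0,0],0.085]]'

```text
time_s: 14.55
position: [0.6501, -0.0153, 0.1524]
tcp_rot: [0.073, -0.071, 0.706, -0.701]
force: [-0.2, -0.2, 0.1]
grip_width: 0.996
```

```bash
python3 - <<'E'
from rig import env
from h import *
weigh(env)
w=env.camera("wrist");im=w["image"];hsv=cv2.cvtColor(im,cv2.COLOR_RGB2HSV).astype(int)
plan(env.state(),(.646,-.019,.006),np.pi/2+.20)
o=im[:,:,::-1].copy()
for z in(.04,):
    cv2.polylines(o,[proj(w,box(.645,-.019,.20,.1,.06,0,z)[::2][[0,1,3,2]]).round().astype(int)],True,(0,0,255))
t=env.camera("top");cv2.imwrite("pics/w3.png",np.vstack([o,cv2.resize(t["image"][100:260,110:510,::-1],(640,256))])[:600])
E
```

```text
F,M,tau: [ 4.9000e-02  1.9000e-02 -3.7700e-01 -2.1000e-02  1.1000e-02  8.0000e-03
 -5.7454e+01 -1.6312e+01  8.0000e-03] sd [0.48  0.494 0.366 0.049 0.038 0.026 0.254 0.186 0.083]
time 15.0 pos [ 0.6491 -0.0224  0.1514] shift in tool now mm [  2.6 145.4  -3.3] turn deg [ 0.24 -0.3  -0.08] shift after turn [  2.4 145.4  -3.9]
toolx [-0.981 -0.194 -0.001] toolz [ 0.194 -0.981 -0.004] q7 [-0.27 -0.42  0.88 -1.02] w 0.9970622690093441
```

View pics/w3.png

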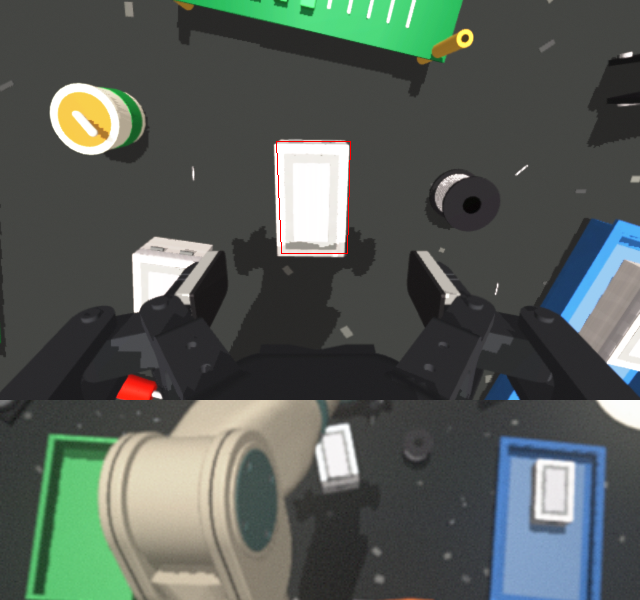

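The overlay fits the second tin's lid, a white tin at (313,198), to about 2 mm. The flux tub (90,118) and reel (465,200) are clear of the fingers, and the first tin lies flat in the blue tray.

>>> drive_tool --motion '[[[0.0025,0.02,-0.0035],[0,0,0],0.085],[[0,0.035,0],[0,0,0],0.085],[[0,0.04,0],[0,0,0],0.085],[[0,0.03,0],[0,0,0],0.085],[[0,0.013,0],[0,0,0],0.085],[[0,0.007,0],[0,0,0],0.085],[[0,0,0],[0,0,0],0.05],[[0,0,0],[0,0,0],0.05],[[0,0,0],[0,0,0],0.05],[[0,0,0],[0,0,0],0.05]]'

```text
time_s: 16.3
position: [0.6472, -0.0168, 0.0076]
tcp_rot: [0.071, -0.069, 0.705, -0.702]
force: [-0.1, -0.9, 6.9]
grip_width: 0.69
```

>>> drive_tool --motion '[[[0,0,0],[0,0,0],0.05],[[0,0,0],[0,0,0],0.05],[[0,-0.01,0],[0,0,0],0.05],[[0,-0.025,0],[0,0,0],0.05],[[0,-0.035,0],[0,0,0],0.05],[[0,-0.04,0],[0,0,0],0.05],[[0,-0.025,0],[0,0,0],0.05],[[0,-0.01,0],[0,0,0],0.05],[[0,0,0],[0,0,0],0.05],[[0,0,0],[0,0,0],0.05]]'

```text
time_s: 17.55
position: [0.6451, -0.0171, 0.1498]
tcp_rot: [0.069, -0.07, 0.706, -0.702]
force: [-0.0, 0.9, -2.5]
grip_width: 0.695
```

```bash
python3 - <<'E'
from rig import env
from h import *
weigh(env)
plan(env.state(),(.646,-.019,.18),np.pi/2+.20)
E
```

```text
F,M,tau: [-5.2000e-02  1.0000e-02 -2.5200e+00 -4.0000e-03 -2.1000e-02  4.0000e-03
 -5.8604e+01 -1.6693e+01  2.9000e-02] sd [0.44  0.225 0.404 0.032 0.027 0.039 0.213 0.047 0.004]
time 17.95 pos [ 0.646  -0.0174  0.151 ] shift in tool now mm [  0.3 -29.1   1.4] turn deg [ 0.28 -0.14 -0.06] shift after turn [  0.3 -29.    1.6]
toolx [-0.981 -0.196 -0.001] toolz [ 0.196 -0.981 -0.005] q7 [-0.28 -0.42  0.87 -1.02] w 0.6939005675536299
```

>>> drive_tool --motion '[[[0,-0.02,0],[0,0,-3],0.05],[[0,-0.01,0],[0,0,-6],0.05],[[0,0,0],[0,0,-8],0.05],[[0,0,0],[0,0,-8],0.05],[[0,0,0],[0,0,-6],0.05],[[0,0,0],[0,0,0],0.05],[[0,0,0],[0,0,0],0.05],[[0,0,0],[0,0,0],0.05],[[0,0,0],[0,0,0],0.05],[[0,0,0],[0,0,0],0.05]]'

```text
time_s: 19.2
position: [0.6466, -0.0174, 0.182]
tcp_rot: [0.12, 0.255, -0.661, 0.695]
force: [-0.5, 0.1, -1.8]
grip_width: 0.694
```

```bash
python3 - <<'E'
from rig import env
from h import *
weigh(env)
plan(env.state(),(.463,-.369,.15),np.pi/2-.083)
plan(env.state(),(.586,.376,.15),np.pi/2-.061)
E
```

```text
F,M,tau: [-5.1000e-02  3.9000e-02 -2.6030e+00  1.4100e-01 -7.5400e-01  1.1000e-02
 -7.2995e+01 -1.7434e+01  2.5810e+00] sd [0.466 0.355 0.338 0.033 0.031 0.032 0.039 0.004 0.002]
time 19.6 pos [ 0.6466 -0.0174  0.1811] shift in tool now mm [198.4 153.4 308.9] turn deg [-4.07 15.76 30.76] shift after turn [153.8  31.1 365.6]
toolx [-0.841 -0.171  0.514] toolz [ 0.196 -0.981 -0.005] q7 [-0.24 -0.27  1.7  -1.19] w 0.6967730739277661
time 19.6 pos [ 0.6466 -0.0174  0.1811] shift in tool now mm [ -32.3   19.2 -397.5] turn deg [-3.73 14.53 30.79] shift after turn [  84.5   31.1 -389. ]
toolx [-0.841 -0.171  0.514] toolz [ 0.196 -0.981 -0.005] q7 [-0.24 -0.27  1.7  -1.19] w 0.6967730739277661
```

Second tin: about 2.6 N, with the same moment shift when tipped, so it is loaded and goes in the blue tray's near half.

>>> drive_tool --motion '[[[0,0,0],[-1,3.9,7.7],0.05],[[0,0,0],[-1,3.9,7.7],0.05],[[0,0,0],[-1,3.9,7.7],0.05],[[0,0,0],[-1,3.9,7.7],0.05],[[0.013,0,0.032],[0,0,0],0.05],[[0.021,0,0.05],[0,0,0],0.05],[[0.022,0,0.053],[0,0,0],0.05],[[0.022,0,0.053],[0,0,0],0.05],[[0.022,0,0.053],[0,0,0],0.05],[[0.022,0,0.053],[0,0,0],0.05]]'

```text
time_s: 20.85
position: [0.5003, -0.3021, 0.1815]
tcp_rot: [-0.028, 0.028, 0.707, -0.707]
force: [0.6, -0.7, -2.9]
grip_width: 0.688
```

>>> drive_tool --motion '[[[0.019,0,0.045],[0,0,0],0.05],[[0.01,0,0.022],[0,0,0],0.05],[[0.003,0,0.005],[0,0,0],0.05],[[0,0,0],[0,0,0],0.05],[[0,0.01,0],[0,0,0],0.05],[[0,0.025,0],[0,0,0],0.05],[[0,0.03,0],[0,0,0],0.05],[[0,0.02,0],[0,0,0],0.05],[[0,0.01,0],[0,0,0],0.05],[[0,0,0],[0,0,0],0.05]]'

```text
time_s: 22.1
position: [0.4641, -0.369, 0.0855]
tcp_rot: [-0.028, 0.028, 0.707, -0.706]
force: [-0.3, -0.7, -2.4]
grip_width: 0.689
```

```bash
python3 - <<'E'
from rig import env
from h import *
plan(env.state(),(.463,-.369,.0115),np.pi/2-.083)
E
```

```text
time 22.1 pos [ 0.4641 -0.369   0.0855] shift in tool now mm [ 1.1 74.   0.2] turn deg [0.04 0.24 0.02] shift after turn [ 1.1 74.   0.1]
toolx [-0.997  0.079  0.   ] toolz [-0.079 -0.997 -0.001] q7 [ 0.36 -0.5   0.66 -0.56] w 0.6889365632101176
```

>>> drive_tool --motion '[[[0.001,0.025,0],[0,0,0],0.05],[[0,0.025,0],[0,0,0],0.05],[[0,0.012,0],[0,0,0],0.05],[[0,0.006,0],[0,0,0],0.05],[[0,0.004,0],[0,0,0],0.05],[[0,0.002,0],[0,0,0],0.05],[[0,0.001,0],[0,0,0],0.05],[[0,0,0],[0,0,0],0.05],[[0,0,0],[0,0,0],0.065],[[0,0,0],[0,0,0],0.075]]'

```text
time_s: 23.35
position: [0.4633, -0.3702, 0.0116]
tcp_rot: [0.028, -0.029, -0.706, 0.707]
force: [-0.8, 1.1, -0.4]
grip_width: 0.877
```

>>> drive_tool --motion '[[[0,0,0],[0,0,0],0.08],[[0,0,0],[0,0,0],0.08],[[0,-0.02,0],[0,0,0],0.08],[[0,-0.04,0],[0,0,0],0.08],[[0,-0.04,0],[0,0,0],0.08],[[0,-0.04,0],[0,0,0],0.085],[[0,0,-0.03],[0,0,0],0.085],[[-0.004,0,-0.055],[0,0,0],0.085],[[-0.004,0,-0.055],[0,0,0],0.085],[[-0.004,0,-0.055],[0,0,0],0.085]]'

```text
time_s: 24.6
position: [0.4909, -0.1749, 0.1526]
tcp_rot: [0.028, -0.029, -0.706, 0.707]
force: [1.0, 1.3, -0.0]
grip_width: 0.996
```

```bash
python3 - <<'E'
from rig import env
from h import *
plan(env.state(),(.516,.1015,.15),np.pi/2+.02)
E
```

```text
time 24.6 pos [ 0.4909 -0.1749  0.1526] shift in tool now mm [  -2.7    2.5 -277.6] turn deg [-0.02 -5.77 -0.16] shift after turn [ -30.6    2.6 -275.9]
toolx [-0.997  0.081 -0.003] toolz [-0.081 -0.997  0.   ] q7 [-0.06 -0.48  0.68 -0.88] w 0.995548827014178
```

>>> drive_tool --motion '[[[-0.005,0,-0.045],[0,-5.8,0],0.085],[[-0.005,0,-0.05],[0,0,0],0.085],[[-0.006,0,-0.055],[0,0,0],0.085],[[-0.006,0,-0.055],[0,0,0],0.085],[[-0.006,0,-0.045],[0,0,0],0.085],[[-0.001,0,-0.018],[0,0,0],0.085],[[0,0,0],[0,0,0],0.085],[[0,0,0],[0,0,0],0.085],[[0,0,0],[0,0,0],0.085],[[0,0,0],[0,0,0],0.085]]'

```text
time_s: 25.85
position: [0.5183, 0.0902, 0.1512]
tcp_rot: [-0.007, 0.006, -0.707, 0.707]
force: [-0.2, -0.8, -0.4]
grip_width: 0.996
```

```bash
python3 - <<'E'
from rig import env
from h import *
weigh(env)
w=env.camera("wrist");o=w["image"][:,:,::-1].copy()
plan(env.state(),(.516,.1015,.006),np.pi/2+.02)
cv2.polylines(o,[proj(w,box(.516,.1015,.02,.1,.06,0,.04)[::2][[0,1,3,2]]).round().astype(int)],True,(0,0,255))
t=env.camera("top");cv2.imwrite("pics/w4.png",np.vstack([o,cv2.resize(t["image"][100:260,110:510,::-1],(640,256))])[:600])
E
```

```text
F,M,tau: [ 1.1600e-01 -2.3100e-01 -3.2200e-01 -6.0000e-03 -1.0000e-03  1.0000e-03
 -4.6191e+01 -1.3023e+01 -4.0000e-03] sd [0.497 0.32  0.371 0.028 0.026 0.02  0.012 0.005 0.   ]
time 26.3 pos [0.5183 0.0915 0.1511] shift in tool now mm [  2.1 145.  -10.1] turn deg [-0.02  0.07 -0.04] shift after turn [  2.1 145.1 -10. ]
toolx [-1.    -0.021 -0.001] toolz [ 0.021 -1.     0.   ] q7 [-0.58 -0.49  0.7  -1.29] w 1.0003467710918987
```

View pics/w4.png

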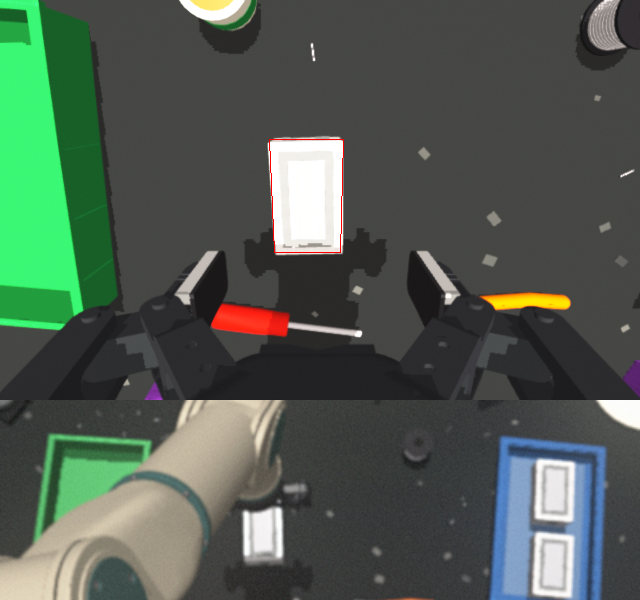

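The third tin's lid, at (307,195), matches the model outline. The first two tins lie one behind the other in the blue tray.

>>> drive_tool --motion '[[[0.002,0.02,-0.01],[0,0,0],0.085],[[0,0.035,0],[0,0,0],0.085],[[0,0.04,0],[0,0,0],0.085],[[0,0.03,0],[0,0,0],0.085],[[0,0.013,0],[0,0,0],0.085],[[0,0.007,0],[0,0,0],0.085],[[0,0,0],[0,0,0],0.05],[[0,0,0],[0,0,0],0.05],[[0,0,0],[0,0,0],0.05],[[0,0,0],[0,0,0],0.05]]'

```text
time_s: 27.6
position: [0.517, 0.1015, 0.0072]
tcp_rot: [0.009, -0.006, 0.707, -0.707]
force: [0.0, -0.6, 6.8]
grip_width: 0.689
```

>>> drive_tool --motion '[[[0,0,0],[0,0,0],0.05],[[0,0,0],[0,0,0],0.05],[[0,-0.01,0],[0,0,0],0.05],[[0,-0.025,0],[0,0,0],0.05],[[0,-0.035,0],[0,0,0],0.05],[[0,-0.04,0],[0,0,0],0.05],[[0,-0.025,0],[0,0,0],0.05],[[0,-0.01,0],[0,0,0],0.05],[[0,0,0],[0,0,0],0.05],[[0,0,0],[0,0,0],0.05]]'

```text
time_s: 28.85
position: [0.5152, 0.1015, 0.1501]
tcp_rot: [-0.007, 0.008, -0.707, 0.707]
force: [-0.2, 0.2, -0.8]
grip_width: 0.695
```

```bash
python3 - <<'E'
from rig import env
from h import *
weigh(env)
plan(env.state(),(.516,.1015,.18),np.pi/2+.02)
E
```

```text
F,M,tau: [ 3.1000e-02  9.5000e-02 -1.0300e+00 -9.0000e-03 -5.0000e-03 -2.2000e-02
 -4.6813e+01 -1.3238e+01  7.0000e-03] sd [0.443 0.581 0.511 0.041 0.02  0.035 0.171 0.03  0.003]
time 29.25 pos [0.516  0.1013 0.1508] shift in tool now mm [ -0.  -29.2  -0.1] turn deg [-0.03  0.06 -0.02] shift after turn [ -0.  -29.2  -0.2]
toolx [-1.    -0.021 -0.   ] toolz [ 0.021 -1.     0.001] q7 [-0.61 -0.5   0.7  -1.29] w 0.696470444831298
```

>>> drive_tool --motion '[[[0,-0.02,0],[0,0,-3],0.05],[[0,-0.01,0],[0,0,-6],0.05],[[0,0,0],[0,0,-8],0.05],[[0,0,0],[0,0,-8],0.05],[[0,0,0],[0,0,-6],0.05],[[0,0,0],[0,0,0],0.05],[[0,0,0],[0,0,0],0.05],[[0,0,0],[0,0,0],0.05],[[0,0,0],[0,0,0],0.05],[[0,0,0],[0,0,0],0.05]]'

```text
time_s: 30.5
position: [0.5165, 0.1017, 0.1815]
tcp_rot: [0.181, 0.196, -0.68, 0.684]
force: [-0.3, -0.2, -1.7]
grip_width: 0.694
```

```bash
python3 - <<'E'
from rig import env
from h import *
weigh(env)
plan(env.state(),(.586,.376,.15),np.pi/2-.061)
E
```

```text
F,M,tau: [ 1.5100e-01  2.0000e-02 -9.5200e-01  2.0000e-02 -6.8100e-01 -3.0000e-03
 -6.1325e+01 -1.4496e+01  2.5730e+00] sd [0.661 0.346 0.64  0.03  0.027 0.033 0.02  0.002 0.001]
time 30.9 pos [0.5166 0.1014 0.181 ] shift in tool now mm [ -80.4  -12.2 -273. ] turn deg [-1.29  4.59 30.94] shift after turn [ -52.5   31.  -278.3]
toolx [-0.857 -0.018  0.514] toolz [ 0.021 -1.     0.   ] q7 [-0.47 -0.39  1.49 -1.38] w 0.6961270146096024
```

Third tin: about 1.0 N, so it is empty and goes in the middle of the green crate.

>>> drive_tool --motion '[[[0,0,0],[-0.3,1.1,7.7],0.05],[[0,0,0],[-0.3,1.1,7.7],0.05],[[0,0,0],[-0.3,1.2,7.7],0.05],[[0,0,0],[-0.3,1.2,7.7],0.05],[[0.001,0,-0.035],[0,0,0],0.05],[[0.002,0,-0.055],[0,0,0],0.05],[[0.002,0,-0.055],[0,0,0],0.05],[[0.002,0,-0.055],[0,0,0],0.05],[[0.001,0,-0.05],[0,0,0],0.05],[[0,0,-0.028],[0,0,0],0.05]]'

```text
time_s: 32.15
position: [0.5241, 0.3832, 0.1802]
tcp_rot: [0.021, -0.019, -0.707, 0.707]
force: [0.5, -0.1, -1.3]
grip_width: 0.689
```

>>> drive_tool --motion '[[[0,0,0],[0,0,0],0.05],[[0,0.01,0],[0,0,0],0.05],[[0,0.025,0],[0,0,0],0.05],[[0,0.03,0],[0,0,0],0.05],[[0,0.02,0],[0,0,0],0.05],[[0,0.005,0],[0,0,0],0.05],[[0,0,0],[0,0,0],0.05],[[0,0,0],[0,0,0],0.05],[[0,0,0],[0,0,0],0.05],[[0,0,0],[0,0,0],0.05]]'

```text
time_s: 33.4
position: [0.5255, 0.3796, 0.0913]
tcp_rot: [0.022, -0.021, -0.707, 0.707]
force: [-0.6, -0.7, -2.1]
grip_width: 0.691
```

```bash
python3 - <<'E'
from rig import env
from h import *
plan(env.state(),(.526,.380,.012),np.pi/2-.061)
w=env.camera("wrist");cv2.imwrite("pics/w5.png",w["image"][:,:,::-1])
E
```

```text
time 33.4 pos [0.5255 0.3796 0.0913] shift in tool now mm [-0.6 79.3 -0.5] turn deg [-0.03  0.01  0.1 ] shift after turn [-0.5 79.3 -0.5]
toolx [-0.998  0.061  0.002] toolz [-0.061 -0.998  0.001] q7 [-0.99 -0.6   0.81 -1.79] w 0.691239307864948
```

View pics/w5.png

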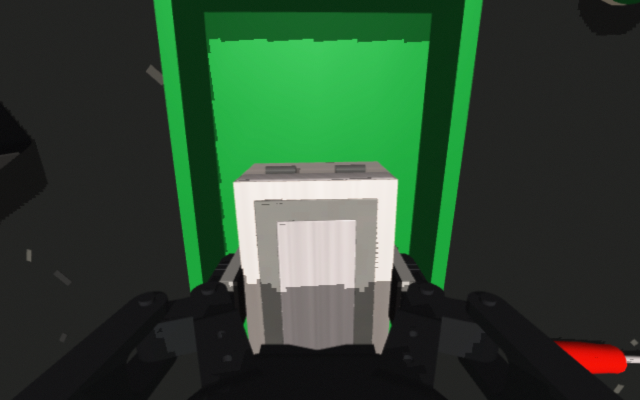

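The tin is centred between the crate walls, whose inner edges are at columns 215 and 430, and lines up with them. I'll lower and release it, opening only to 75 mm.

>>> drive_tool --motion '[[[0,0.025,0],[0,0,0],0.05],[[0,0.025,0],[0,0,0],0.05],[[0,0.015,0],[0,0,0],0.05],[[0,0.007,0],[0,0,0],0.05],[[0,0.004,0],[0,0,0],0.05],[[0,0.002,0],[0,0,0],0.05],[[0,0.001,0],[0,0,0],0.05],[[0,0,0],[0,0,0],0.05],[[0,0,0],[0,0,0],0.065],[[0,0,0],[0,0,0],0.072]]'

```text
time_s: 34.7
position: [0.5253, 0.3793, 0.0119]
tcp_rot: [0.022, -0.021, -0.706, 0.707]
force: [0.0, 0.5, 0.5]
grip_width: 0.844
```

>>> drive_tool --motion '[[[0,0,0],[0,0,0],0.075],[[0,0,0],[0,0,0],0.075],[[0,-0.02,0],[0,0,0],0.075],[[0,-0.04,0],[0,0,0],0.075],[[0,-0.04,0],[0,0,0],0.075],[[0,-0.05,0],[0,0,0],0.075],[[0,0,0.03],[0,0,0],0.075],[[0,0,0.055],[0,0,0],0.075],[[0,0,0.055],[0,0,0],0.075],[[0,0,0.05],[0,0,0],0.075]]'

```text
time_s: 35.95
position: [0.5141, 0.1877, 0.1636]
tcp_rot: [0.022, -0.022, -0.707, 0.707]
force: [0.9, -0.4, -0.1]
grip_width: 0.874
```

>>> drive_tool --motion '[[[0,0,0.05],[0,0,0],0.075],[[0,0,0.05],[0,0,0],0.075],[[0,0,0.04],[0,0,0],0.075],[[0,0,0.02],[0,0,0],0.075],[[0,0,0],[0,0,0],0.075],[[0,0,0],[0,0,0],0.075],[[0,0,0],[0,0,0],0.075],[[0,0,0],[0,0,0],0.075],[[0,0,0],[0,0,0],0.075],[[0,0,0],[0,0,0],0.075]]'

```text
time_s: 37.2
position: [0.5041, 0.0302, 0.1621]
tcp_rot: [0.022, -0.021, -0.706, 0.707]
force: [0.0, 0.0, -0.8]
grip_width: 0.88
```

```bash
python3 - <<'E'
from rig import env
from h import *
print(env.state()["time_s"],env.state()["position"])
t=env.camera("top");s=env.camera("scene")
cv2.imwrite("pics/end.png",np.vstack([cv2.resize(t["image"][100:260,110:510,::-1],(640,256)),cv2.resize(s["image"][150:290,80:560,::-1],(640,187*1))]))
E
```

```text
37.2 [0.50412765 0.03022577 0.16209925]
```

View pics/end.png

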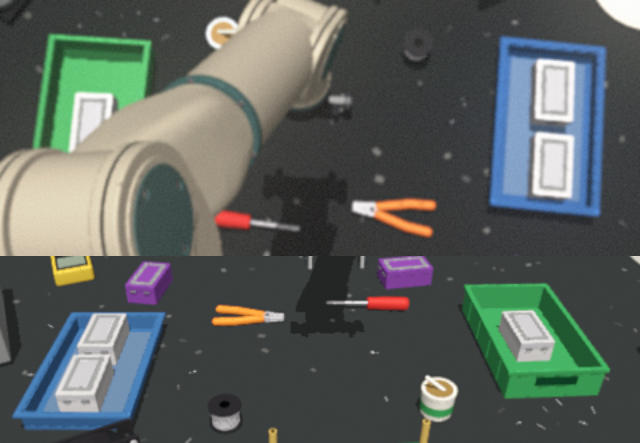

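Both blue-tray tins and the green-crate tin lie flat and released. The tub, reel, cutters and driver are in place, and the arm is clear. I'll hand in the job.

```bash
python3 -c "
from rig import env
print(env.close_job())"
```

```text
the job is handed in; nothing more can be done
None
```

All three tins are sorted and the job is handed in at about 37 s of the 72 s limit; no verdict was reported.

I lifted each tin, tipped it about 31° in the air and weighed it:

| Tin (start position) | Weight felt | Result | Put away in |
|---|---|---|---|
| Right (0.515, -0.113) | about 2.5 N | loaded | blue tray, far half |
| Rear (0.646, -0.019) | about 2.6 N | loaded | blue tray, near half |
| Left (0.516, 0.101) | about 1.0 N | empty | green crate, middle |

The last top and scene pictures show all three tins flat, lid up and released. The flux tub, reel, cutters and screwdriver look unmoved, and the arm stands clear.

These did not go to plan:
- **Tray position:** my first outline fit of the blue tray was about 8 mm off because of its rim. The overlay check showed it, and I used the rim corners instead before placing.
- **Unit slip:** one early row asked for metres instead of millimetres. The per-row limit cut it short in free air, with no effect.
- **First tilt:** the first try on the right tin reached only 20° because of a wrist joint limit. I repeated it the other way to 31°.
- **Force readings:** single readings scatter by about 0.4 N, so the weights are averages of eight. I did not hear or see a knock; the sorting rests on these weights.

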